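# Index a portion tub under the lid press and hold the lever at the third click

### The arm

A 6-joint arm with a two-finger parallel gripper is mounted at the origin on a cart in front of the work surface, level with it; the furniture and walls round the work are solid. World frame = base frame: x ahead of the robot, y to its left, z up, the work surface at z = 0. Lengths are in m, angles in rad, forces in N, time in s.
With the tool pointing down it reaches from about 0.275 to 1 m from the base axis. Payload 8.4 kg.
Tool frame: the origin (TCP) lies between the finger pads; the fingertips stand 8 mm ahead of it and the grasp point (between the pads) lies 11 mm behind it (arm.tip_extent is the distance from the TCP to the fingertips, in m); z points along the fingers, x is the direction in which the jaws open and shut, and the axes are right-handed (so a half turn about z gives the same grasp; the last joint's range is limited). The gripper opens to 85 mm and grips with 20 to 120 N. Pads are 22 mm wide; open, the fingers measure 114 mm over their backs; the gripper's body (76 mm by 85 mm) begins 54 mm behind the grasp point. The pads swing forward as they close: fully open they stand 13 mm farther back than shut.
Start: joints at [-1.179, 0.353, 1.633, -0, 1.155, -0.002], TCP at [0.24, -0.577, 0.239] pointing down, gripper open.
Joint ranges: [-2.63, 2.63], [-0.92, 2.1], [0.06, 2.66], [-1.3, 4.44], [0, 2.69], [-3.02, 3.02]. Speed limits (rad/s): [2.22, 2.22, 2.79, 3.14, 3.14, 3.14].

### API

Orientations are given as a rotation vector (axis times angle).
In Python, from workcell import arm gives the robot as it stands.
- The arm moves only by the tool play_rows, never from a script. Its arguments are lists of equal length, an entry for each row: "offset": the shift along the tool's x, y, z in m, a list of three; "twist": the turn about the tool's z in rad. In form: {"offset": [[tx, ty, tz], ...], "twist": [twist, ...]}. A call has exactly 5 rows; each row shifts and turns the pose as measured when the row begins, along the tool's axes as they then stand; what a row does not reach is not made up. A row lasts 1/8 s, in which the tool goes at most 62.5 mm and 10.7 degrees, less where a joint would pass 70% of its speed; a pose out of reach is approached as far as the arm can. A call is refused whole if a number of a shift passes 0.0625 or a number of a turn 0.188, either way. A call with a gripper value outside its range is refused whole. "hand" is the finger opening in m, from 0 to 0.0854, set as the call begins (left out, the last holds). The fingers move at their own pace and stop on an object; "squeeze" is the grip in N (left out, the last holds). Time passes only in rows, so rows that do not move let the fingers close, or fill a call up. It gives the time, the measured TCP pose, the force and the opening at its end, in the units of the state.
- arm.state(): the state, without advancing time (a new reading comes with each control period).
- arm.read_camera(name): name is "scene" or "side" or "wrist"; returns a dict with "image" (384x512x3 uint8, red, green, blue), "fx", "fy", "cx", "cy" (pixels), "distortion" ([k1, k2, p1, p2, k3] as OpenCV has them; the pictures are not rectified), "R" (3x3) and "t" (3): a world point X has camera coordinates R X + t. Camera axes: x right, y down, z forward; pixel columns grow to the right and rows downward; lengths in m; the calibration is good to about 2 mm. A picture is of the moment at which its call begins. There is no depth.
- arm.sign_off(): hands the job in, once; it reports no verdict.
The state is a dict: "t": time; "joint_positions": joint angles; "qd": joint speeds; "joint_efforts": joint torques, N m; "ee_pos": TCP position; "eef_rot": TCP orientation; "contact_force": force on the tool from outside, world axes, zero at the start; "moment": the same for the moment, N m; "gripper_width": finger opening in m.
Only numpy, scipy, OpenCV 4.12 (cv2) and the standard library are available. Lean on these libraries where they do the work, as an engineer would, in place of code of your own. Each camera call takes 0.05 s, during which the arm holds its last target.

### The job

The portion tub in the left or right pocket of the lid press's turntable has its lid standing too high. Turn the turntable a quarter turn, whichever way brings that tub under the press head, until it clicks in; only then press the lever down past its first two clicks to the third, so that the lid is pushed on, and keep it held down there with the fingers: the lever springs back when let go, so finish while still holding it. Leave the tubs and the cup in their pockets and do not disturb the other things on the worktop.

Things in the scene. Friction and masses are not known exactly. Their poses are not given: they have to be found in the camera images.
- press: The lid press, one fixed steel machine, 360 x 290 mm base plate; its place and yaw (up to 0.2 rad) vary. Origin on the worktop under the turntable's centre. Machine axes: x from the turntable towards the press column at the back, y to the left, z up. Column at the back, head above the back pocket, lever on the right.
- turn_axis (a point): Centre of the turntable's steel disc (270 mm across) on its top face, 40 mm above the worktop, straight above the press's origin; axes as the press's. Four wire-ring pockets lie 85 mm from it, one every 90 degrees (at the start: back, under the press head, empty; left; right; front), and four upright pegs between them.
- turntable (a joint): Angle of the turntable, rad: 0 at the start, positive anticlockwise from above. Detents at -1.571, 0, +1.571 (quarter turns), stops at +-1.65. Light between detents; a bump 0.074 rad either side of each detent takes about 0.4 N m (4 N at a peg) to pass, then it settles by itself. +1.571 brings the right-hand pocket under the press, -1.571 the left-hand one.
- peg_fl (a point): Top centre of the round aluminium peg that stands front left at the start (local (-81, +81) mm of turn_axis); turns with the disc. The four pegs are the handles for turning: 16 mm in diameter, 60 mm tall (top 100 mm above the worktop), 115 mm from the axis.
- peg_fr (a point): The same for the peg that stands front right at the start (local (-81, -81) mm of turn_axis).
- peg_rl (a point): The same for the peg rear left at the start (local (+81, +81) mm), beside the press head.
- peg_rr (a point): The same for the peg rear right at the start (local (+81, -81) mm), beside the press head.
- platen (a point): Centre of the underside of the white round platen (56 mm across) that the press lowers, 85 mm behind the turntable axis. 106 mm above the worktop when the lever is up; it sinks 31 mm per rad of lever. The steel head above it is 70 mm wide, 140 to 215 mm high, with a ram that rises to 250 mm.
- lever (a joint): Angle of the press lever, rad: 0 at the start (up, at its stop), growing as it is pressed down. Clicks at 0.3, 0.6 and 0.9; hard stop at 0.94. The return spring (0.7 N m at the top, 1.3 N m at the third click, 0.25 N m more when leaving each click: 5 to 10 N at the grip) brings it all the way up from any click when let go.
- lever_grip (a point): Centre of the lever's black grip, right of the disc: a level cylinder 24 mm thick, 95 mm long, along machine y. At lever angle q it is 160*cos(0.45-q) mm in front of (machine -x) and 160*sin(0.45-q) mm above lever_shaft: 250 mm above the worktop at 0, 110 mm at 0.9. The 13 mm steel arm joins it 40 mm from this point, at the end nearer the disc.
- lever_shaft (a point): Fixed point on the axis of the lever's shaft, level with the middle of the grip along machine y (215 mm to the right of the machine's middle), 180 mm above the worktop and 125 mm behind the turntable axis; axes as the machine's.
- tub: The clear portion tub whose lid is not yet pressed on: 76 mm across, 38 mm high when closed, its lid standing 5 to 6.5 mm too high. In the left or the right pocket at the start. Origin at the underside, 7 mm from the centre of the round along the tub's own -y, which has the small tab (76 x 90 mm with tab).
- tub_top (a point): Point on the middle axis of that tub, 38 mm above its underside (the level of the closed lid's top).
- tub_lid (a joint): Height of that tub's lid above its closed position, m: 0.005 to 0.0065 at the start, 0 when fully on; it slides down stiffly (3 N) and stays where it is.
- cup: Empty open clear plastic cup, 68 mm across and 62 mm high, origin at the centre of its underside; stands in the other side pocket (left or right).
- closed_tub: Portion tub of the same kind with its lid already fully on (38 mm high), in the front pocket at the start. Origin at the underside.
- spice_b: Spice jar, 44 mm across, 105 mm high, standing behind the lever. Bystander; origin at the underside.
- marker_a: Marker pen, 17 x 135 x 16 mm, lying in front of the press. Bystander.
- tape_roll: Roll of tape lying flat, 96 mm across, 25 mm high, right of the press. Bystander.
- spice_a: Spice jar, 45 mm across, 106 mm high, left of the press. Bystander.
- bench_scraper: Bench scraper, 108 x 152 x 20 mm, lying far left. Bystander.
- squeeze_sauce: Squeeze bottle, 65 mm across, 221 mm high, back left. Bystander.
Not all that is in view belongs to the job. What is shaped like the tub but pink or purple is not meant.

How it is judged:
On the way, in this order (a step that is already met when the one before it is completed fails the run):
1. the tub with the high lid has been turned under the press head, turntable in its quarter-turn detent, lever still up ((value of joint turntable above 1.5 rad or value of joint turntable below -1.5 rad) and horizontal distance between tub_top and platen below 0.014 m and value of joint lever below 0.1 rad), for 0.3 s.
2. the lever is down at its third click (value of joint lever above 0.84 rad), for 0.3 s.
At the end, for the whole second after the job is handed in: Turntable at a quarter-turn detent (1.5 rad or more either way), tub's middle within 14 mm of the platen's, lever at 0.84 rad or more and held by the fingers with over 2 N, lid within 2.5 mm of fully on, both tubs and the cup upright in pockets of the turntable ((value of joint turntable above 1.5 rad or value of joint turntable below -1.5 rad) and horizontal distance between tub_top and platen below 0.014 m and value of joint lever above 0.84 rad and value of joint tub_lid below 0.0025 m and contact force between the fingers and lever above 2 N and horizontal distance between tub and turn_axis between 0.063 and 0.107 m and height (world z) of tub between 0.03 and 0.05 m and angle between each of tub, cup, closed_tub's own z axis and vertical below 0.15 rad and horizontal distance between cup and turn_axis between 0.063 and 0.107 m and height (world z) of cup between 0.03 and 0.05 m and horizontal distance between closed_tub and turn_axis between 0.063 and 0.107 m and height (world z) of closed_tub between 0.03 and 0.05 m); the arm keeps its last pose, push and grip.
It fails at once if the lever is pressed past its first click while the tub is not under the press (value of joint lever above 0.4 rad and not (horizontal distance between tub_top and platen below 0.014 m)).
It fails at once if a tub or the cup is lifted out of its pocket (height (world z) of any of tub, cup, closed_tub above 0.06 m).
It fails at once if a bystander is knocked away (distance of any of spice_b, marker_a, tape_roll, spice_a, bench_scraper, squeeze_sauce from where it was at the start of the episode above 0.03 m).
It also fails if it takes over 56 s, if anything falls off the work surface, if the arm or the gripper's body presses on something with over 40 N, if the wrist force passes 120 N, or if a joint passes its speed limit or range.

## Working session

There is one attempt and no reset: what is moved stays moved. The work goes in short steps, Python scripts to look and compute and a tool call to move; the robot and the scene stay as the last step left them, time stands still between calls to the robot, and variables do not carry over. Pictures are saved under pics/ and viewed, and the job is handed in when it is done.

Besides the shell and the picture viewer there is one more tool, called after "Emit:" by a JSON object that holds its "name" and its "arguments". play_rows: Moves the arm, as the interface text tells. Its arguments: {"type":"object","properties":{"offset":{"type":"array"},"twist":{"type":"array"},"hand":{"type":"number"},"squeeze":{"type":"number"}},"required":["offset","twist"]}

```bash
ls; mkdir -p pics; python3 - <<'E'
from workcell import arm
import cv2,numpy as np,pickle
print(arm.state())
d={}
for n in ["scene","side","wrist"]:
    c=arm.read_camera(n); d[n]=c
    cv2.imwrite(f"pics/{n}0.png",c["image"][:,:,::-1])
    print(n,c["fx"],c["fy"],c["cx"],c["cy"],c["distortion"],np.round(c["R"],3).tolist(),np.round(c["t"],3))
pickle.dump(d,open("c0.pkl","wb"))
E
```

```text
pics
{'t': 0.0, 'joint_positions': array([-1.17939592e+00,  3.53618573e-01,  1.63416961e+00,  1.09382402e-05,
        1.15519210e+00, -2.42131333e-03]), 'qd': array([ 2.31956736e-04, -1.70592691e-03, -2.69510041e-05,  8.56205370e-04,
        8.98548442e-04, -4.45048983e-04]), 'joint_efforts': array([ 1.15256866e-03, -6.05247402e+01, -3.42065442e+01, -7.46484739e-05,
        9.21894272e-03, -2.61381956e-05]), 'ee_pos': array([ 0.23963228, -0.57671443,  0.23856496]), 'eef_rot': array([-2.61246390e+00,  1.74348059e+00,  1.80088776e-03]), 'contact_force': array([-0.2442971 ,  0.77441022,  0.13786169]), 'moment': array([0.00320067, 0.06834993, 0.02697577]), 'gripper_width': 0.08537615106848986}
scene 368.42883082349977 368.42883082349977 256.41445365328434 190.35278812893847 [-0.05689448  0.          0.          0.          0.        ] [[-0.894, -0.447, -0.015], [-0.243, 0.513, -0.823], [0.376, -0.733, -0.567]] [0.548 0.26  1.402]
side 393.4802451153792 393.4802451153792 260.96976067515607 192.5949060328522 [-0.03548622  0.          0.          0.          0.        ] [[0.999, -0.029, -0.024], [-0.037, -0.594, -0.804], [0.009, 0.804, -0.595]] [-0.581  0.178  1.635]
wrist 287.1673327409758 287.1673327409758 258.3384193165687 192.0582104649029 [-0.04879896  0.          0.          0.          0.        ] [[0.384, -0.923, -0.001], [-0.889, -0.37, 0.269], [-0.249, -0.102, -0.963]] [-0.623 -0.033  0.378]
```

View pics/scene0.png

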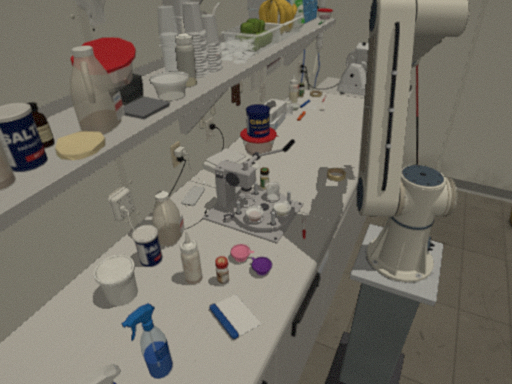

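View pics/side0.png

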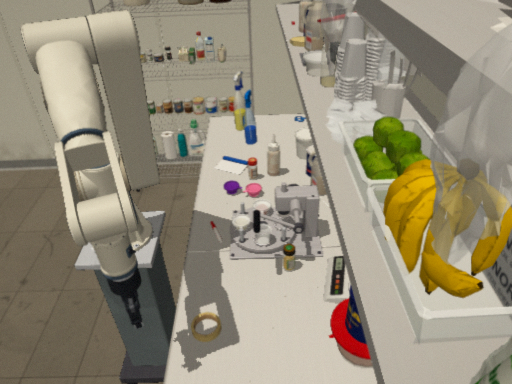

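View pics/wrist0.png

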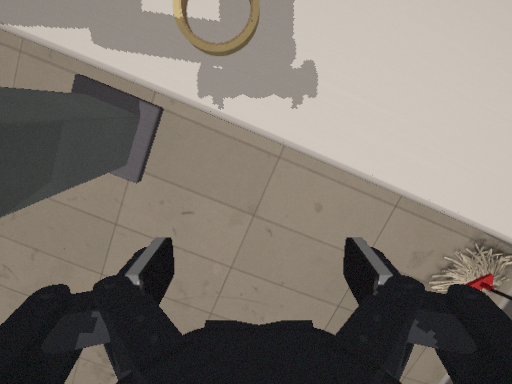

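```bash
python3 - <<'E'
import cv2,pickle
d=pickle.load(open("c0.pkl","rb"))
a=d["scene"]["image"][140:290,180:330,::-1]; cv2.imwrite("pics/sc_crop.png",cv2.resize(a,None,fx=5,fy=5,interpolation=cv2.INTER_CUBIC)[:600])
a=d["side"]["image"][170:280,210:340,::-1]; cv2.imwrite("pics/si_crop.png",cv2.resize(a,None,fx=6,fy=6,interpolation=cv2.INTER_CUBIC)[:600])
E
```

```text
(no output)
```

View pics/sc_crop.png

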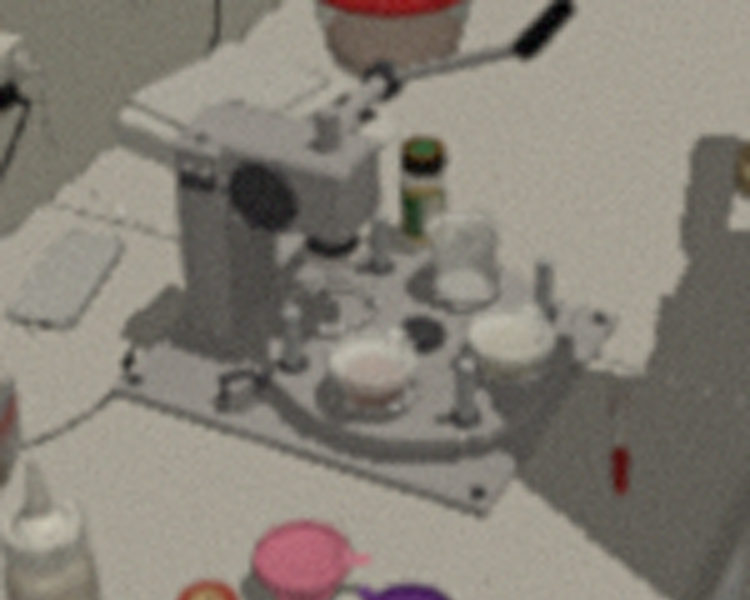

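View pics/si_crop.png

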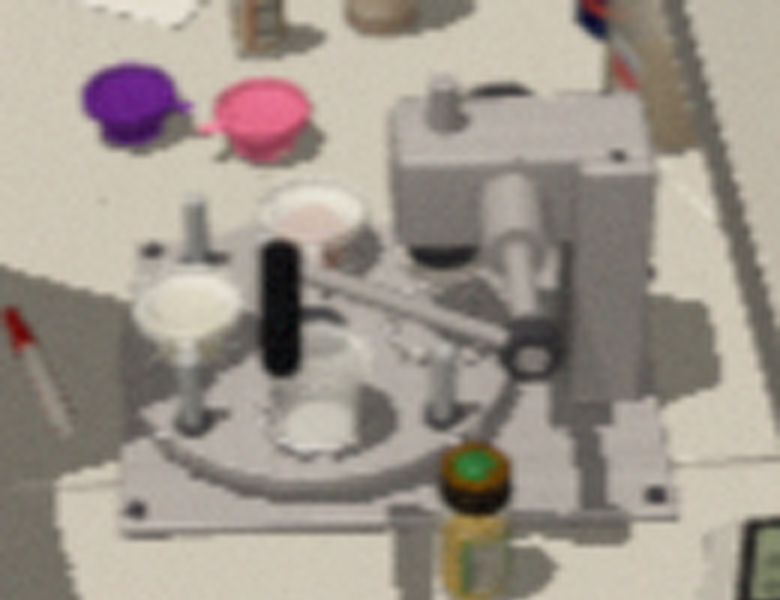

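```bash
cat > h.py <<'E'
import cv2,numpy as np,pickle
def ray(c,p):
    K=np.array([[c["fx"],0,c["cx"]],[0,c["fy"],c["cy"]],[0,0,1]])
    u=cv2.undistortPoints(np.array([[p]],float),K,np.array(c["distortion"],float))[0,0]
    R=np.array(c["R"]);return -R.T@np.array(c["t"]),R.T@np.array([u[0],u[1],1])
def onz(c,p,z):
    o,d=ray(c,p);return o+d*(z-o[2])/d[2]
def tri(c1,p1,c2,p2):
    o1,d1=ray(c1,p1);o2,d2=ray(c2,p2);d1/=np.linalg.norm(d1);d2/=np.linalg.norm(d2)
    s=np.linalg.lstsq(np.c_[d1,-d2],o2-o1,rcond=None)[0]
    a=o1+s[0]*d1;b=o2+s[1]*d2;return (a+b)/2,np.linalg.norm(a-b)
def proj(c,X):
    K=np.array([[c["fx"],0,c["cx"]],[0,c["fy"],c["cy"]],[0,0,1]])
    return cv2.projectPoints(np.atleast_2d(np.array(X,float)),cv2.Rodrigues(np.array(c["R"]))[0],np.array(c["t"],float),K,np.array(c["distortion"],float))[0][:,0]
def fit(L,W):
    L=np.array(L);W=np.array(W)[:,:2];lc=L.mean(0);wc=W.mean(0)
    H=(L-lc).T@(W-wc);th=np.arctan2(H[0,1]-H[1,0],H[0,0]+H[1,1])
    R=np.array([[np.cos(th),-np.sin(th)],[np.sin(th),np.cos(th)]])
    o=wc-R@lc;return o,th,np.linalg.norm((L@R.T+o)-W,axis=1)
E
python3 - <<'E'
from h import *
d=pickle.load(open("c0.pkl","rb"));S,D=d["scene"],d["side"]
cs=lambda x,y:((x+.5)/5-.5+180,(y+.5)/5-.5+140)
cd=lambda x,y:((x+.5)/6-.5+210,(y+.5)/6-.5+170)
L=dict(fl=(-.081,.081),fr=(-.081,-.081),rl=(.081,.081),rr=(.081,-.081))
P={'fr':cs(543,265),'rr':cs(382,225),'rl':cs(290,308),'fl':cs(465,362)}
Q={'fl':cd(195,203),'fr':cd(190,342),'rr':cd(443,350)}
W={k:onz(S,p,.1) for k,p in P.items()};V={k:onz(D,p,.1) for k,p in Q.items()}
for k in W:print(k,W[k].round(3),V.get(k,np.zeros(3)).round(3))
print(fit([L[k] for k in W],[W[k] for k in W]))
print(fit([L[k] for k in V],[V[k] for k in V]))
print(onz(S,cs(425,333),.04),tri(S,cs(545,28),D,cd(281,307)))
E
```

```text
fr [ 0.501 -0.09   0.1  ] [ 0.505 -0.087  0.1  ]
rr [ 0.656 -0.086  0.1  ] [ 0.666 -0.103  0.1  ]
rl [0.669 0.06  0.1  ] [0. 0. 0.]
fl [0.505 0.064 0.1  ] [0.507 0.058 0.1  ]
(array([ 0.5827816 , -0.01295616]), np.float64(-0.02972330092363477), array([0.00240233, 0.01188236, 0.0064245 , 0.00664983]))
(array([ 0.58733954, -0.01797744]), np.float64(-0.033387784219340376), array([0.0081871 , 0.00979585, 0.00178989]))
[ 0.58572168 -0.02901391  0.04      ] (array([ 0.56421129, -0.231442  ,  0.24999574]), np.float64(0.002185611832330227))
```

```bash
cat >> h.py <<'E'
from scipy.spatial.transform import Rotation as Ro
def plan(st,tgt,xdir=None):
    R=Ro.from_rotvec(st["eef_rot"]).as_matrix()
    print("t",round(st["t"],2),"ee",np.round(st["ee_pos"],4),"toolx",R[:,0].round(3),"z",R[:,2].round(3),"F",np.round(st["contact_force"],1),"w",round(st["gripper_width"],4),"q6",round(st["joint_positions"][5],2))
    print("offset in tool",(R.T@(np.array(tgt)-st["ee_pos"])).round(4))
    if xdir is not None:
        v=R.T@np.array([*xdir,0]);a=np.arctan2(v[1],v[0]);print("twist",a.round(3),"or",((a+np.pi/2)%np.pi-np.pi/2).round(3))
E
python3 - <<'E'
from h import *
from workcell import arm
plan(arm.state(),[.46,-.12,.30],(-.707,.707))
E
```

```text
t 0.15 ee [ 0.2397 -0.5768  0.2387] toolx [ 0.384 -0.923 -0.001] z [-0.     0.001 -1.   ] F [ 0.2  0.4 -0.1] w 0.0853 q6 -0.0
offset in tool [-0.3374 -0.3788 -0.0609]
twist 2.75 or -0.392
```

Emit:
{"name": "play_rows", "arguments": {"offset": [[-0.034,-0.038,-0.008],[-0.034,-0.038,-0.008],[-0.034,-0.038,-0.008],[-0.034,-0.038,-0.008],[-0.034,-0.038,-0.008]], "twist": [0,0,0,0,0]}}

```text
t: 0.78
ee_pos: [0.3511, -0.3427, 0.2778]
eef_rot: [-2.607, 1.75, 0.005]
contact_force: [1.3, -0.3, 0.6]
gripper_width: 0.0855
```

Emit:
{"name": "play_rows", "arguments": {"offset": [[-0.034,-0.038,-0.004],[-0.034,-0.038,-0.004],[-0.034,-0.038,-0.004],[-0.034,-0.038,-0.004],[-0.034,-0.038,-0.004]], "twist": [0,0,0,0,0]}}

```text
t: 1.4
ee_pos: [0.4649, -0.1056, 0.2994]
eef_rot: [-2.606, 1.751, 0.002]
contact_force: [0.3, -1.3, -0.6]
gripper_width: 0.0852
```

```bash
python3 - <<'E'
from h import *
from workcell import arm
plan(arm.state(),[.46,-.12,.30],(-.707,.707))
c=arm.read_camera("wrist");pickle.dump(c,open("w1.pkl","wb"));cv2.imwrite("pics/w1.png",c["image"][:,:,::-1])
E
```

```text
t 1.4 ee [ 0.4649 -0.1056  0.2994] toolx [ 0.378 -0.926 -0.002] z [-0.     0.002 -1.   ] F [ 0.3 -1.3 -0.6] w 0.0852 q6 0.95
offset in tool [ 0.0115  0.01   -0.0006]
twist 2.744 or -0.398
```

View pics/w1.png

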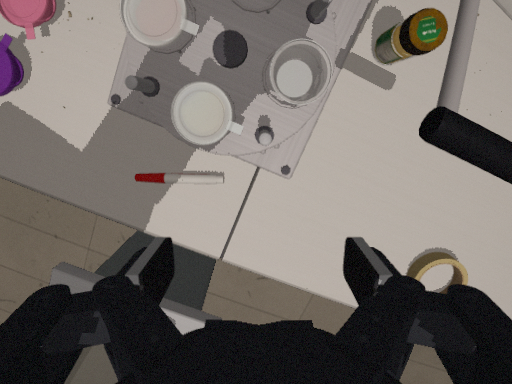

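```bash
python3 - <<'E'
import cv2,pickle
c=pickle.load(open("w1.pkl","rb"))
a=c["image"][0:190,95:350,::-1]; cv2.imwrite("pics/w1c.png",cv2.resize(a,None,fx=3,fy=3,interpolation=cv2.INTER_CUBIC))
E
```

```text
(no output)
```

View pics/w1c.png

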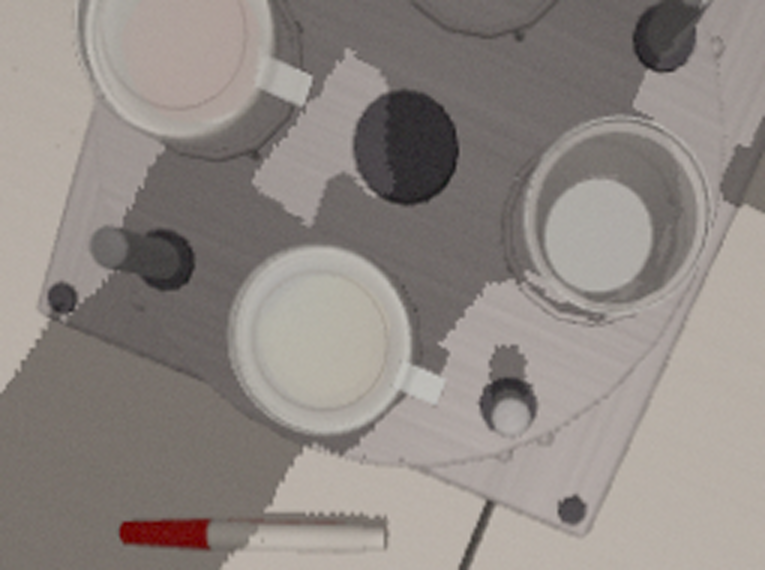

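```bash
python3 - <<'E'
from h import *
from workcell import arm
print(arm.tip_extent)
c=pickle.load(open("w1.pkl","rb"))
cw=lambda x,y:((x+.5)/3-.5+95,(y+.5)/3-.5)
fl=onz(c,cw(109,247),.1);fr=onz(c,cw(510,415),.1)
flb=onz(c,cw(170,259),.045);frb=onz(c,cw(508,405),.045)
cap=onz(c,cw(407,147),.042)
print(fl,fr,np.linalg.norm(fl-fr),flb,frb,cap)
print(fit([(-.081,.081),(-.081,-.081),(0,0)],[fl,fr,cap]))
b1=onz(c,cw(61,298),.015);b2=onz(c,cw(572,509),.015);print(b1,b2,np.linalg.norm(b1-b2),np.arctan2(*(b1-b2)[[0,1]]))
# grip: axis ends
d=pickle.load(open("c0.pkl","rb"))
E
```

```text
0.008
[0.50638786 0.0653624  0.1       ] [ 0.50497048 -0.09506365  0.1       ] 0.16043231046795203 [0.50766066 0.06285249 0.045     ] [ 0.50475561 -0.09535181  0.045     ] [ 0.58736951 -0.01552953  0.042     ]
(array([ 0.58690724, -0.01554683]), np.float64(-0.0087019642422842), array([0.00082451, 0.00081009, 0.00046259]))
[0.47038047 0.11707337 0.015     ] [ 0.4681631  -0.14520708  0.015     ] 0.2622898236862796 0.008453993011543558
```

Emit:
{"name": "play_rows", "arguments": {"offset": [[0,0,0],[0,0,0],[0,0,0],[0,0,0],[0,0,0]], "twist": [-0.185,-0.185,-0.185,-0.185,-0.185], "hand": 0.01, "squeeze": 40}}

```text
t: 2.08
ee_pos: [0.4673, -0.0982, 0.2992]
eef_rot: [-3.113, 0.377, 0.0]
contact_force: [-1.0, -0.4, -0.1]
gripper_width: 0.0097
```

Emit:
{"name": "play_rows", "arguments": {"offset": [[0,0,0],[0,0,0],[0,0,0],[0,0,0],[0,0,0]], "twist": [-0.185,-0.185,-0.185,-0.185,-0.185]}}

```text
t: 2.7
ee_pos: [0.4662, -0.0982, 0.2982]
eef_rot: [-2.947, -1.07, -0.001]
contact_force: [-0.4, -0.2, 0.4]
gripper_width: 0.0097
```

```bash
python3 - <<'E'
from h import *
from workcell import arm
plan(arm.state(),[.5224,-.113,.14],(.718,.695))
E
```

```text
t 2.7 ee [ 0.4662 -0.0982  0.2982] toolx [0.767 0.641 0.003] z [-0.002  0.006 -1.   ] F [-0.4 -0.2  0.4] w 0.0097 q6 -0.91
offset in tool [0.0332 0.0483 0.158 ]
twist -0.073 or -0.073
```

Emit:
{"name": "play_rows", "arguments": {"offset": [[0.009,0.0115,0.03],[0.008,0.012,0.035],[0.008,0.012,0.035],[0.008,0.012,0.035],[0,0,0.02]], "twist": [-0.075,0,0,0,0]}}

```text
t: 3.32
ee_pos: [0.5257, -0.1101, 0.1404]
eef_rot: [-2.904, -1.189, -0.008]
contact_force: [-0.7, 0.5, 0.2]
gripper_width: 0.0103
```

```bash
python3 - <<'E'
from h import *
from workcell import arm
c=arm.read_camera("wrist");cv2.imwrite("pics/w2.png",c["image"][:,:,::-1])
plan(arm.state(),[.5224,-.113,.078],(.718,.695))
E
```

```text
t 3.38 ee [ 0.524  -0.1097  0.1383] toolx [0.713 0.701 0.004] z [-0.     0.006 -1.   ] F [-2.2  0.1 -1.8] w 0.0102 q6 -0.99
offset in tool [-0.0037  0.0014  0.0603]
twist 0.008 or 0.008
```

View pics/w2.png

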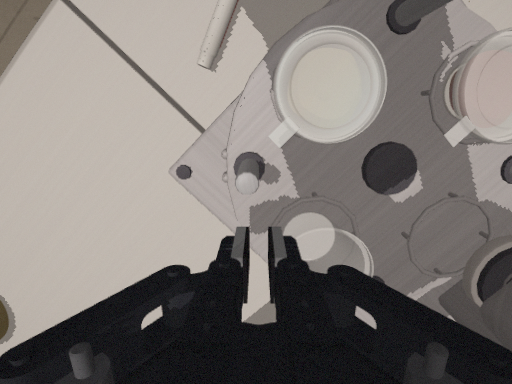

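Emit:
{"name": "play_rows", "arguments": {"offset": [[-0.003,0,0.002],[-0.002,0,0.0],[0,0,0.02],[0,0,0.02],[0,0,0.02]], "twist": [0,0,0,0,0]}}

```text
t: 4.0
ee_pos: [0.5231, -0.1144, 0.0803]
eef_rot: [-2.907, -1.189, -0.015]
contact_force: [-1.2, -0.2, 0.1]
gripper_width: 0.0101
```

```bash
python3 - <<'E'
from h import *
from workcell import arm
c=arm.read_camera("wrist");cv2.imwrite("pics/w3.png",c["image"][:,:,::-1])
st=arm.state();plan(st,[.505,-.095,.078],(.718,.695))
print(proj(c,[.505,-.095,.1]),proj(c,st["ee_pos"]))
E
```

```text
t 4.05 ee [ 0.5218 -0.1141  0.0781] toolx [0.713 0.701 0.007] z [ 0.005  0.005 -1.   ] F [-0.3  0.7 -2.2] w 0.0099 q6 -1.0
offset in tool [ 0.0014 -0.0254  0.0001]
twist 0.008 or 0.008
[[255.70479864 216.60870244]] [[253.16205261 247.52478328]]
```

View pics/w3.png

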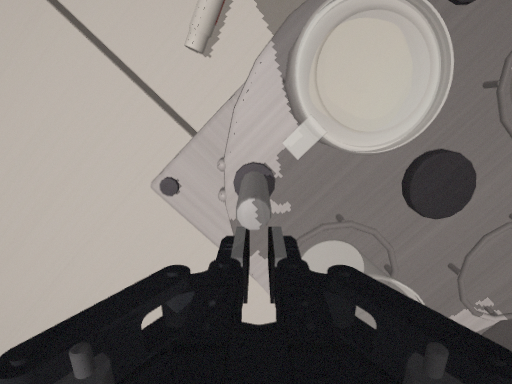

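Emit:
{"name": "play_rows", "arguments": {"offset": [[0.001,-0.005,0],[0,-0.004,0],[-0.001,-0.0115,0],[-0.001,-0.0115,0],[-0.001,-0.0115,0]], "twist": [0,0,0.1,0.1,0.1]}}

```text
t: 4.68
ee_pos: [0.4944, -0.0821, 0.083]
eef_rot: [3.055, 0.728, 0.021]
contact_force: [0.6, -1.0, -0.5]
gripper_width: 0.0101
```

```bash
cat >> h.py <<'E'
O=np.array([.587,-.0155])
def orb(st,dths):
    R=Ro.from_rotvec(st["eef_rot"]).as_matrix();p=st["ee_pos"]
    a=R.T@(np.array([*O,p[2]])-p)
    yaw=np.arctan2(R[1,0],R[0,0]); th=yaw-np.arctan2(.695,.718)
    pt=th+np.arctan2(-.0795,-.082)  # angle assuming tool tracks
    pa=np.arctan2(*(p[:2]-O)[::-1]); pa0=np.arctan2(-.0795,-.082)-0  
    print("tool th",th.round(3),"tcp angle from peg0",((pa-pa0+np.pi)%(2*np.pi)-np.pi).round(3),"axis in tool",a.round(4),"r",np.linalg.norm(p[:2]-O).round(4),"z",p[2].round(4),"zax",R[:,2].round(3),"F",st["contact_force"].round(1),"t",st["t"],"q6",st["joint_positions"][5].round(2))
E
python3 - <<'E'
from h import *
from workcell import arm
orb(arm.state(),0)
c=arm.read_camera("wrist");cv2.imwrite("pics/w4.png",c["image"][:,:,::-1])
E
```

```text
tool th -0.301 tcp angle from peg0 -0.147 axis in tool [ 0.1127 -0.0177  0.0014] r 0.1141 z 0.083 zax [ 0.013  0.002 -1.   ] F [ 0.6 -1.  -0.5] t 4.675 q6 -0.64
```

View pics/w4.png

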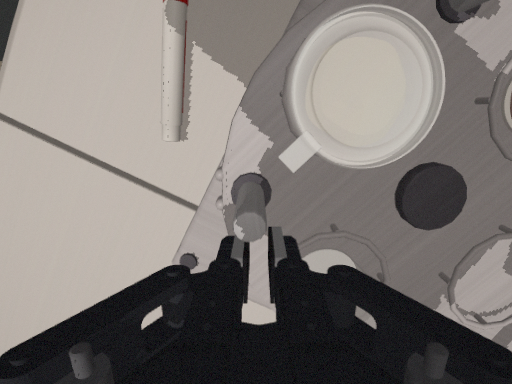

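Emit:
{"name": "play_rows", "arguments": {"offset": [[-0.0015,-0.0148,0.001],[-0.0015,-0.0148,0.001],[-0.0015,-0.0148,0.001],[-0.0015,-0.0148,0.001],[-0.0015,-0.0148,0.001]], "twist": [0.13,0.13,0.13,0.13,0.13]}}

```text
t: 5.35
ee_pos: [0.4734, -0.0103, 0.0823]
eef_rot: [-3.122, 0.311, -0.03]
contact_force: [-0.2, -0.7, -0.1]
gripper_width: 0.0101
```

```bash
python3 - <<'E'
from h import *
from workcell import arm
orb(arm.state(),0)
c=arm.read_camera("wrist");cv2.imwrite("pics/w5.png",c["image"][:,:,::-1])
E
```

```text
tool th -0.968 tcp angle from peg0 -0.815 axis in tool [ 0.1124 -0.0173  0.0022] r 0.1137 z 0.0823 zax [ 0.019  0.002 -1.   ] F [-0.2 -0.7 -0.1] t 5.35 q6 0.17
```

View pics/w5.png

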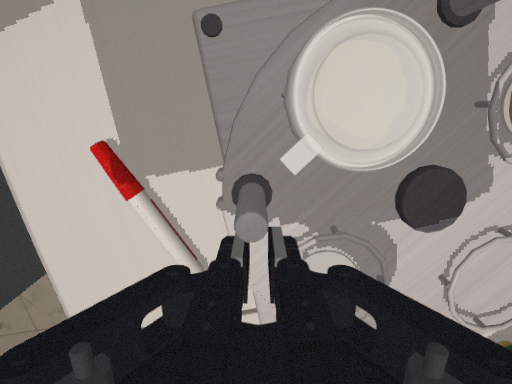

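Emit:
{"name": "play_rows", "arguments": {"offset": [[-0.0015,-0.0137,0.001],[-0.0015,-0.0137,0.001],[-0.0015,-0.0137,0.001],[-0.0012,-0.0125,0.001],[-0.001,-0.01,0.001]], "twist": [0.12,0.12,0.12,0.11,0.09]}}

```text
t: 6.02
ee_pos: [0.495, 0.0511, 0.0811]
eef_rot: [-2.907, 1.165, -0.032]
contact_force: [-2.8, -5.7, 1.4]
gripper_width: 0.01
```

```bash
python3 - <<'E'
from h import *
from workcell import arm
orb(arm.state(),0)
c=arm.read_camera("wrist");cv2.imwrite("pics/w6.png",c["image"][:,:,::-1])
E
```

```text
tool th -1.532 tcp angle from peg0 -1.396 axis in tool [ 0.1125 -0.0154  0.002 ] r 0.1136 z 0.0811 zax [ 0.023  0.001 -1.   ] F [-2.8 -5.7  1.4] t 6.025 q6 0.86
```

View pics/w6.png

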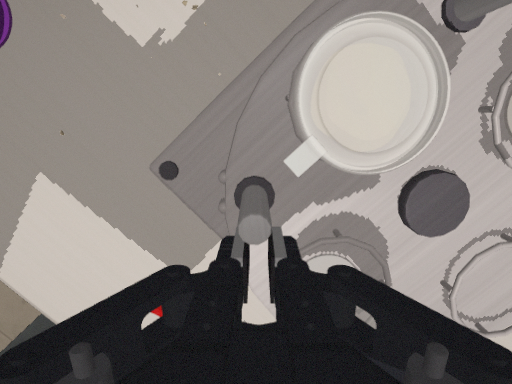

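Emit:
{"name": "play_rows", "arguments": {"offset": [[0,-0.003,0],[0,-0.003,0],[0,0,0],[0,0,0],[0,0,0]], "twist": [0.02,0.015,0,0,0]}}

```text
t: 6.7
ee_pos: [0.4994, 0.0552, 0.0818]
eef_rot: [-2.887, 1.212, -0.032]
contact_force: [-1.3, -0.2, -0.0]
gripper_width: 0.01
```

```bash
python3 - <<'E'
from h import *
from workcell import arm
orb(arm.state(),0)
c=arm.read_camera("wrist");cv2.imwrite("pics/w7.png",c["image"][:,:,::-1]);pickle.dump(c,open("w7.pkl","wb"))
E
```

```text
tool th -1.564 tcp angle from peg0 -1.449 axis in tool [ 0.1118 -0.013   0.0019] r 0.1126 z 0.0818 zax [ 0.023  0.002 -1.   ] F [-1.3 -0.2 -0. ] t 6.7 q6 0.9
```

View pics/w7.png

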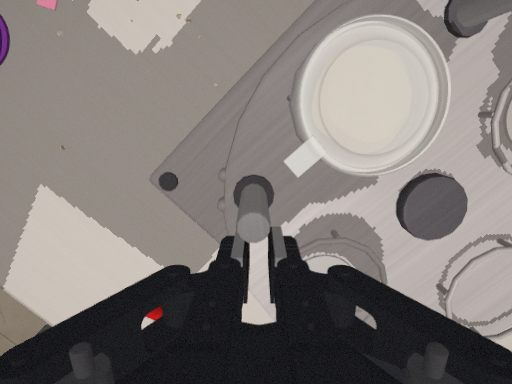

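Emit:
{"name": "play_rows", "arguments": {"offset": [[0,0.008,0],[0,0.008,0],[0,0,-0.02],[0,0,-0.04],[0,0,-0.05]], "twist": [0,0,0,0,0]}}

```text
t: 7.38
ee_pos: [0.4811, 0.0417, 0.1906]
eef_rot: [-2.891, 1.214, -0.021]
contact_force: [1.1, -0.7, 0.0]
gripper_width: 0.0098
```

Emit:
{"name": "play_rows", "arguments": {"offset": [[0,0.01,-0.06],[0,0.01,-0.06],[0,0.01,0],[0,0,0],[0,0,0]], "twist": [0,0,0,0,0]}}

```text
t: 8.0
ee_pos: [0.4564, 0.0186, 0.3162]
eef_rot: [-2.888, 1.214, -0.029]
contact_force: [-0.1, 0.1, -0.4]
gripper_width: 0.0101
```

```bash
python3 - <<'E'
from h import *
from workcell import arm
orb(arm.state(),0)
c=arm.read_camera("wrist");cv2.imwrite("pics/w8.png",c["image"][:,:,::-1]);pickle.dump(c,open("w8.pkl","wb"))
c=arm.read_camera("side");pickle.dump(c,open("s8.pkl","wb"))
cv2.imwrite("pics/s8.png",cv2.resize(c["image"][160:290,210:340,::-1],None,fx=4.5,fy=4.5,interpolation=cv2.INTER_CUBIC))
E
```

```text
tool th -1.565 tcp angle from peg0 -1.025 axis in tool [ 0.1157 -0.0694  0.0027] r 0.135 z 0.3162 zax [ 0.021  0.001 -1.   ] F [-0.1  0.1 -0.4] t 8.0 q6 0.83
```

View pics/w8.png

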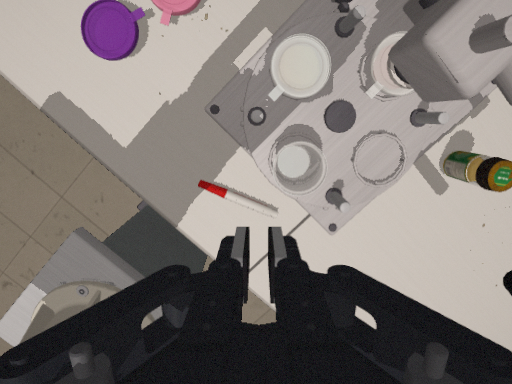

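View pics/s8.png

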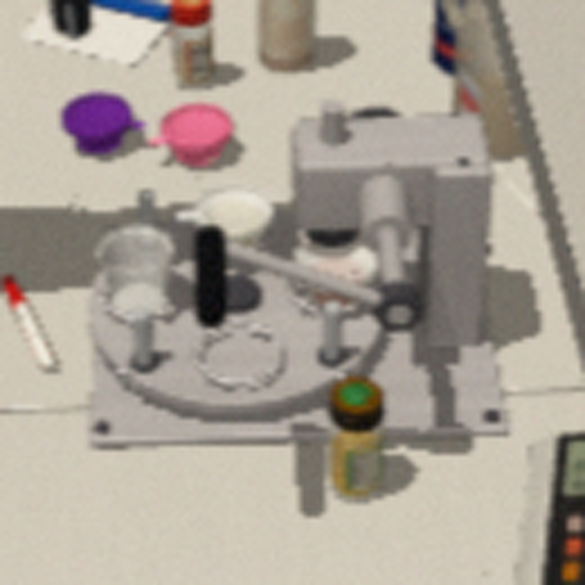

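Tub is under the head. I measure the table angle from the peg tops and collars before touching the lever.

```bash
python3 - <<'E'
import cv2,pickle
c=pickle.load(open("w8.pkl","rb"))
a=c["image"][0:240,200:500,::-1]; cv2.imwrite("pics/w8c.png",cv2.resize(a,None,fx=2.5,fy=2.5,interpolation=cv2.INTER_CUBIC))
E
```

```text
(no output)
```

View pics/w8c.png

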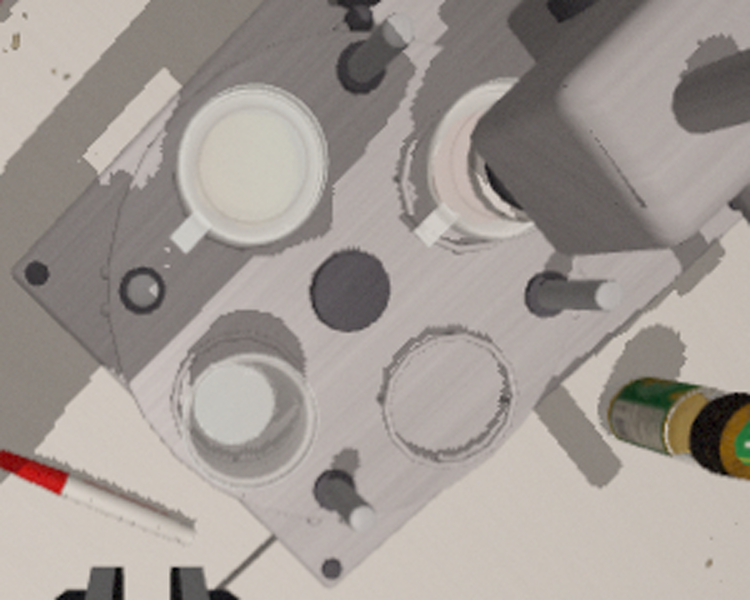

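```bash
python3 - <<'E'
from h import *
c=pickle.load(open("w8.pkl","rb"))
cw=lambda x,y:((x+.5)/2.5-.5+200,(y+.5)/2.5-.5)
P=[onz(c,cw(*p),.1) for p in [(143,288),(361,518),(606,294),(397,32)]]
for p in P: r=p[:2]-O; print(p.round(4),np.linalg.norm(r).round(4),np.degrees(np.arctan2(r[1],r[0])+.0087).round(2))
print(fit([(-.081,.081),(-.081,-.081),(.081,-.081),(.081,.081)],P))
b=[onz(c,cw(*p),.015) for p in [(37,272),(331,568)]];print(b)
cap=onz(c,cw(350,290),.042);print(cap)
# spice_b base/top, grip predicted
print("spice top",onz(c,((740+.5)/2.5+199.5,440/2.5),.105), "base",onz(c,((625+.5)/2.5+199.5,415/2.5),.0))
y=-.0087;R=np.array([[np.cos(y),-np.sin(y)],[np.sin(y),np.cos(y)]])
for q in np.arange(0,.96,.15).tolist()+[.9,.93]:
    x=.125-.16*np.cos(.45-q);z=.18+.16*np.sin(.45-q)
    print(round(q,2),(O+R@[x,-.215]).round(4),round(z,4),(O+R@[x,-.228]).round(4))
E
```

```text
[0.5069 0.0674 0.1   ] 0.1152 134.52
[ 0.5037 -0.0932  0.1   ] 0.1139 -136.49
[ 0.6644 -0.0947  0.1   ] 0.1107 -45.18
[0.6663 0.0648 0.1   ] 0.1129 45.85
(array([ 0.58534195, -0.01394129]), np.float64(-0.014444976614925316), array([0.00166073, 0.00078843, 0.00158609, 0.00160032]))
[array([0.47112045, 0.11789036, 0.015     ]), array([ 0.46749087, -0.14394458,  0.015     ])]
[ 0.58764352 -0.01547829  0.042     ]
spice top [ 0.66985936 -0.20314239  0.105     ] base [ 0.67280271 -0.21313882  0.        ]
0.0 [ 0.5661 -0.2303] 0.2496 [ 0.5659 -0.2433]
0.15 [ 0.5573 -0.2302] 0.2273 [ 0.5572 -0.2432]
0.3 [ 0.5519 -0.2302] 0.2039 [ 0.5518 -0.2432]
0.45 [ 0.5501 -0.2302] 0.18 [ 0.55   -0.2432]
0.6 [ 0.5519 -0.2302] 0.1561 [ 0.5518 -0.2432]
0.75 [ 0.5573 -0.2302] 0.1327 [ 0.5572 -0.2432]
0.9 [ 0.5661 -0.2303] 0.1104 [ 0.5659 -0.2433]
0.9 [ 0.5661 -0.2303] 0.1104 [ 0.5659 -0.2433]
0.93 [ 0.5682 -0.2303] 0.1061 [ 0.5681 -0.2433]
```

Emit:
{"name": "play_rows", "arguments": {"offset": [[0,0,0],[0,0,0],[0,0,0],[0,0,0],[0,0,0]], "twist": [-0.16,-0.16,-0.16,-0.16,-0.15], "hand": 0.014}}

```text
t: 8.72
ee_pos: [0.455, 0.0197, 0.3099]
eef_rot: [-3.141, -0.032, -0.014]
contact_force: [-0.3, -0.1, 0.5]
gripper_width: 0.0141
```

```bash
python3 - <<'E'
from h import *
from workcell import arm
plan(arm.state(),[.566,-.24,.30],(1,-.0087))
E
```

```text
t 8.72 ee [0.455  0.0197 0.3099] toolx [1.    0.02  0.009] z [ 0.009  0.001 -1.   ] F [-0.3 -0.1  0.5] w 0.0141 q6 0.02
offset in tool [0.1056 0.2619 0.0107]
twist 0.029 or 0.029
```

Emit:
{"name": "play_rows", "arguments": {"offset": [[0.021,0.052,0],[0.021,0.052,0],[0.021,0.052,0],[0.021,0.052,0],[0.018,0.045,0]], "twist": [0.029,0,0,0,0]}}

```text
t: 9.35
ee_pos: [0.5594, -0.236, 0.3037]
eef_rot: [-3.137, -0.001, -0.001]
contact_force: [0.2, 0.9, -0.0]
gripper_width: 0.0141
```

```bash
python3 - <<'E'
from h import *
from workcell import arm
c=arm.read_camera("wrist");cv2.imwrite("pics/w9.png",c["image"][:,:,::-1])
plan(arm.state(),[.566,-.24,.268],(1,-.0087))
g=np.array([[.5661,-.2303-.047,.25],[.5661,-.2303+.047,.25]]);print(proj(c,g))
E
```

```text
t 9.4 ee [ 0.5611 -0.2409  0.3032] toolx [ 1.    -0.     0.002] z [ 0.002  0.002 -1.   ] F [ 1.2 -2.9  0.1] w 0.0139 q6 -0.41
offset in tool [ 0.0048 -0.0008  0.0352]
twist 0.008 or 0.008
[[266.17434296 269.94825057]
 [267.36482257 140.20711773]]
```

View pics/w9.png

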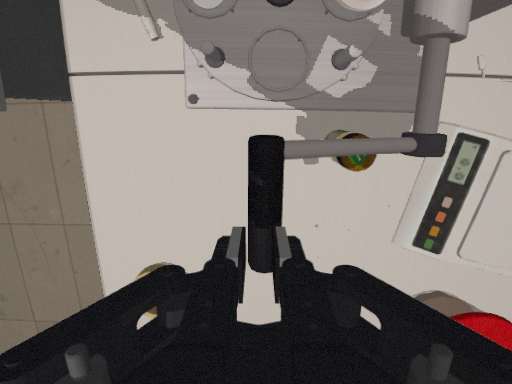

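Emit:
{"name": "play_rows", "arguments": {"offset": [[0.005,0,0],[0,0,0.015],[0,0,0.01],[0,0,0.006],[0,0,0.004]], "twist": [0,0,0,0,0]}}

```text
t: 10.02
ee_pos: [0.5638, -0.239, 0.2631]
eef_rot: [-3.139, -0.002, 0.011]
contact_force: [-11.8, -3.7, 12.3]
gripper_width: 0.0142
```

```bash
python3 - <<'E'
from h import *
from workcell import arm
plan(arm.state(),[.557,-.24,.245],(1,-.0087))
c=arm.read_camera("wrist");cv2.imwrite("pics/w10.png",c["image"][:,:,::-1])
E
```

```text
t 10.03 ee [ 0.5638 -0.239   0.2631] toolx [ 1.     0.002 -0.007] z [-0.007  0.003 -1.   ] F [-11.8  -3.7  12.3] w 0.0142 q6 -0.4
offset in tool [-0.0067  0.001   0.0181]
twist 0.01 or 0.01
```

View pics/w10.png

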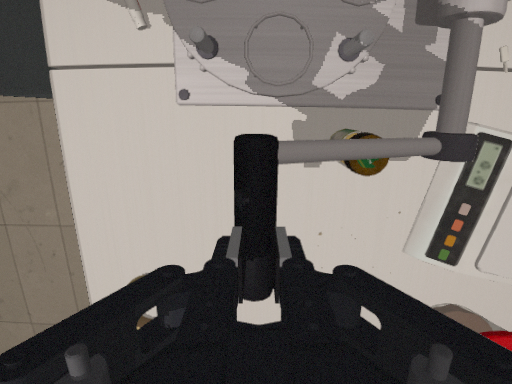

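Emit:
{"name": "play_rows", "arguments": {"offset": [[-0.005,0,0.01],[-0.005,0,0.012],[-0.004,0,0.012],[-0.002,0,0.012],[-0.001,0,0.012]], "twist": [0,0,0,0,0]}}

```text
t: 10.7
ee_pos: [0.5482, -0.2385, 0.2097]
eef_rot: [3.138, 0.008, 0.005]
contact_force: [-4.5, -0.4, 9.4]
gripper_width: 0.0139
```

```bash
python3 - <<'E'
from h import *
from workcell import arm
plan(arm.state(),[.552,-.24,.17],(1,-.0087))
E
```

```text
t 10.7 ee [ 0.5482 -0.2385  0.2097] toolx [1.    0.005 0.003] z [ 0.003 -0.003 -1.   ] F [-4.5 -0.4  9.4] w 0.0139 q6 -0.42
offset in tool [0.0036 0.0014 0.0398]
twist 0.014 or 0.014
```

Emit:
{"name": "play_rows", "arguments": {"offset": [[0,0,0.012],[0.001,0,0.012],[0.001,0,0.012],[0.003,0,0.012],[0.003,0,0.01]], "twist": [0,0,0,0,0]}}

```text
t: 11.32
ee_pos: [0.5537, -0.2376, 0.1543]
eef_rot: [3.134, 0.015, 0.002]
contact_force: [-5.3, -1.4, 8.6]
gripper_width: 0.0141
```

```bash
python3 - <<'E'
from h import *
from workcell import arm
plan(arm.state(),[.566,-.24,.127],(1,-.0087))
c=arm.read_camera("wrist");cv2.imwrite("pics/w11.png",c["image"][:,:,::-1])
E
```

```text
t 11.32 ee [ 0.5537 -0.2376  0.1543] toolx [1.    0.009 0.001] z [ 0.001 -0.007 -1.   ] F [-5.3 -1.4  8.6] w 0.0141 q6 -0.41
offset in tool [0.0122 0.0023 0.0274]
twist 0.018 or 0.018
```

View pics/w11.png

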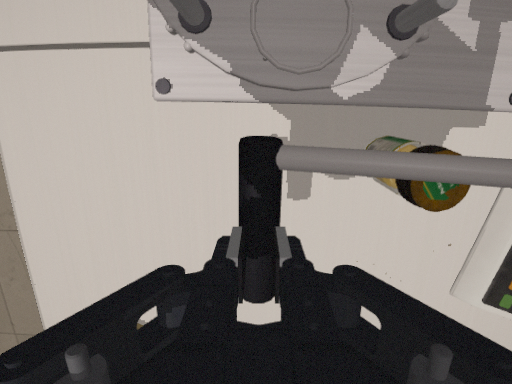

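Emit:
{"name": "play_rows", "arguments": {"offset": [[0.003,0,0.009],[0.004,0,0.008],[0.003,0,0.007],[0.002,0,0.005],[0,0,0.001]], "twist": [0,0,0,0,0]}}

```text
t: 12.0
ee_pos: [0.5642, -0.2372, 0.1268]
eef_rot: [3.13, 0.022, -0.0]
contact_force: [-3.1, -1.8, 9.4]
gripper_width: 0.014
```

```bash
python3 - <<'E'
from h import *
from workcell import arm
plan(arm.state(),[.567,-.24,.124],(1,-.0087))
E
```

```text
t 12.0 ee [ 0.5642 -0.2372  0.1268] toolx [ 1.     0.014 -0.   ] z [-0.    -0.012 -1.   ] F [-3.1 -1.8  9.4] w 0.014 q6 -0.4
offset in tool [0.0027 0.0029 0.0028]
twist 0.023 or 0.023
```

Emit:
{"name": "play_rows", "arguments": {"offset": [[0.001,0,0.002],[0.001,0,0.002],[0,0,0.001],[0,0,0],[0,0,0]], "twist": [0,0,0,0,0]}}

```text
t: 12.62
ee_pos: [0.5643, -0.2371, 0.127]
eef_rot: [3.125, 0.029, -0.002]
contact_force: [-4.1, -2.7, 9.1]
gripper_width: 0.0141
```

```bash
python3 - <<'E'
from h import *
from workcell import arm
plan(arm.state(),[.567,-.24,.124],(1,-.0087))
for n in("wrist","side","scene"):
    c=arm.read_camera(n);cv2.imwrite(f"pics/{n}12.png",c["image"][:,:,::-1]);pickle.dump(c,open(n+"12.pkl","wb"))
    if n=="side":cv2.imwrite("pics/s12c.png",cv2.resize(c["image"][160:290,190:340,::-1],None,fx=4.5,fy=4.5,interpolation=cv2.INTER_CUBIC))
    if n=="scene":cv2.imwrite("pics/sc12c.png",cv2.resize(c["image"][140:270,180:330,::-1],None,fx=4.5,fy=4.5,interpolation=cv2.INTER_CUBIC))
plan(arm.state(),[.567,-.24,.124],(1,-.0087))
E
```

```text
t 12.62 ee [ 0.5643 -0.2371  0.127 ] toolx [ 1.     0.018 -0.001] z [-0.001 -0.017 -1.   ] F [-4.1 -2.7  9.1] w 0.0141 q6 -0.4
offset in tool [0.0026 0.0029 0.003 ]
twist 0.027 or 0.027
t 12.78 ee [ 0.5643 -0.2371  0.1269] toolx [ 1.     0.018 -0.001] z [-0.001 -0.017 -1.   ] F [-5.1 -1.8  9. ] w 0.014 q6 -0.4
offset in tool [0.0027 0.0029 0.003 ]
twist 0.027 or 0.027
```

View pics/s12c.png

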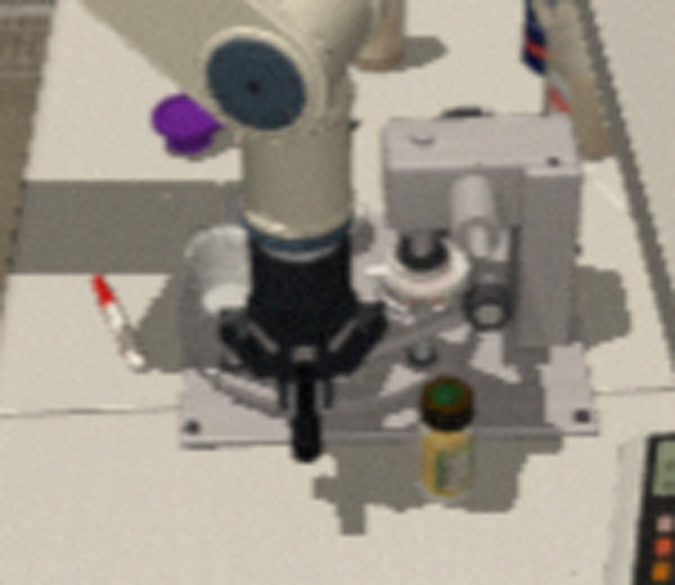

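View pics/sc12c.png

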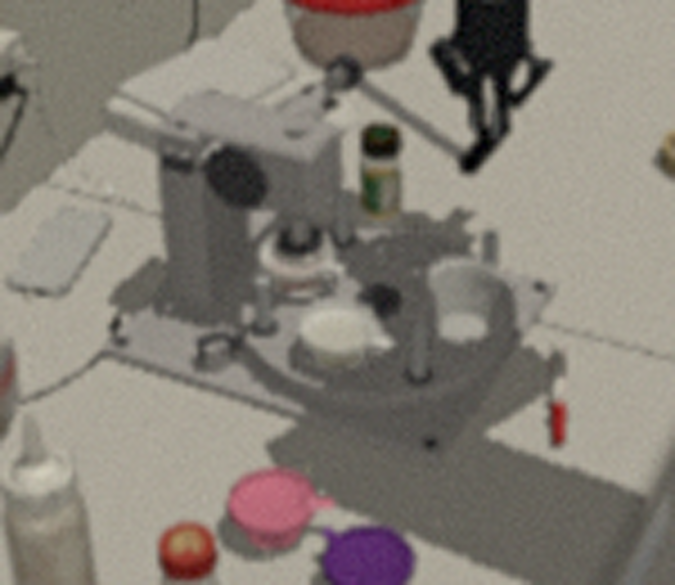

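View pics/wrist12.png

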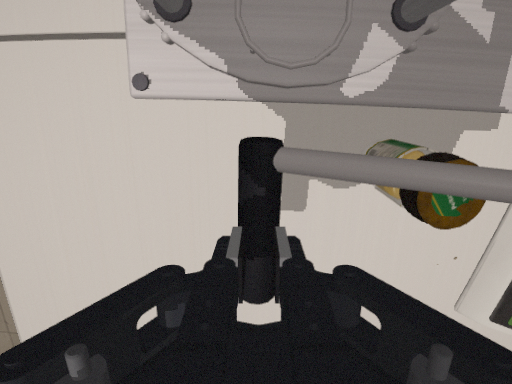

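Emit:
{"name": "play_rows", "arguments": {"offset": [[0.002,0,0.006],[0.001,0,0.005],[0,0,0.004],[0,0,0.004],[0,0,0.004]], "twist": [0,0,0,0,0]}}

```text
t: 13.4
ee_pos: [0.5676, -0.2372, 0.1199]
eef_rot: [3.119, 0.034, 0.005]
contact_force: [-14.3, 3.4, 38.3]
gripper_width: 0.0141
```

```bash
python3 - <<'E'
from h import *
from workcell import arm
plan(arm.state(),[.567,-.24,.124],(1,-.0087))
D=pickle.load(open("side12.pkl","rb"));S=pickle.load(open("scene12.pkl","rb"))
o,d=ray(D,(190+306/4.5,160+446/4.5));print("right end",o+d*((-.278-o[1])/d[1]))
o,d=ray(S,(180+468/4.5,140+163/4.5));print("left end",o+d*((-.184-o[1])/d[1]))
E
```

```text
t 13.4 ee [ 0.5676 -0.2372  0.1199] toolx [1.    0.022 0.003] z [ 0.003 -0.022 -1.   ] F [-14.3   3.4  38.3] w 0.0141 q6 -0.39
offset in tool [-0.0006  0.0029 -0.004 ]
twist 0.031 or 0.031
right end [ 0.56558547 -0.278       0.11758868]
left end [ 0.56122918 -0.184       0.11374578]
```

Emit:
{"name": "play_rows", "arguments": {"offset": [[0,0,-0.001],[0,0,0],[0,0,0],[0,0,0],[0,0,0]], "twist": [0,0,0,0,0]}}

```text
t: 14.02
ee_pos: [0.564, -0.2369, 0.1277]
eef_rot: [3.114, 0.041, 0.001]
contact_force: [-4.8, -1.7, 8.1]
gripper_width: 0.0141
```

```bash
python3 - <<'E'
from h import *
from workcell import arm
plan(arm.state(),[.567,-.24,.124],(1,-.0087))
for n in("side","scene"):
    c=arm.read_camera(n);pickle.dump(c,open(n+"13.pkl","wb"))
    if n=="side":cv2.imwrite("pics/s13c.png",cv2.resize(c["image"][160:290,190:340,::-1],None,fx=4.5,fy=4.5,interpolation=cv2.INTER_CUBIC))
    if n=="scene":cv2.imwrite("pics/sc13c.png",cv2.resize(c["image"][170:240,220:310,::-1],None,fx=8,fy=8,interpolation=cv2.INTER_CUBIC))
plan(arm.state(),[.567,-.24,.124],(1,-.0087))
E
```

```text
t 14.03 ee [ 0.564  -0.2369  0.1277] toolx [1.    0.027 0.   ] z [ 0.001 -0.027 -1.   ] F [-4.8 -1.7  8.1] w 0.0141 q6 -0.39
offset in tool [0.0029 0.0031 0.0038]
twist 0.035 or 0.035
t 14.12 ee [ 0.564  -0.2369  0.1278] toolx [1.    0.027 0.   ] z [ 0.001 -0.027 -1.   ] F [-4.4 -1.   8.8] w 0.0137 q6 -0.39
offset in tool [0.0029 0.0031 0.0038]
twist 0.035 or 0.035
```

View pics/sc13c.png

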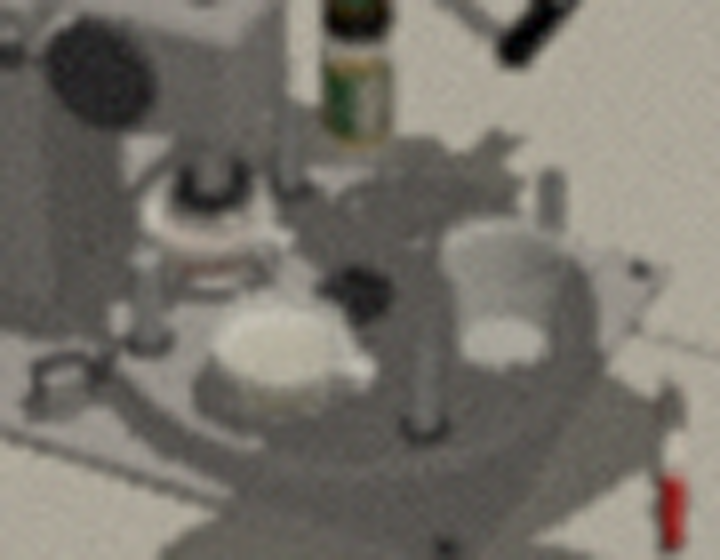

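View pics/s13c.png

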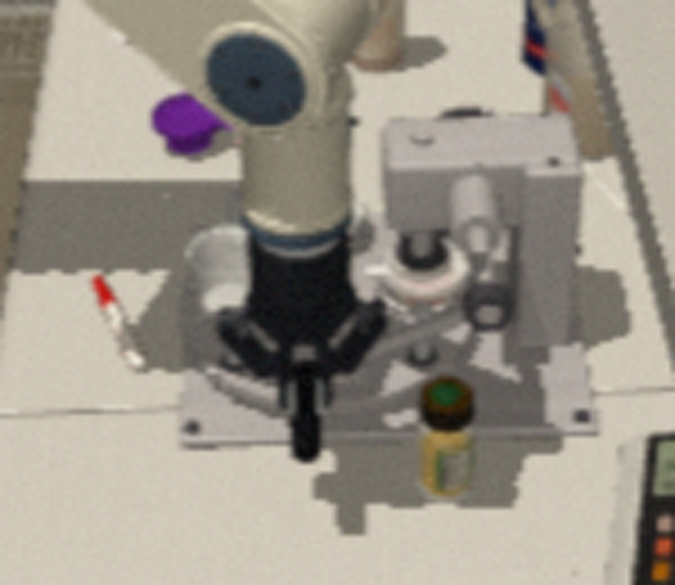

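Emit:
{"name": "play_rows", "arguments": {"offset": [[0,0,0],[0,0,0.003],[0,0,0.003],[0,0,0.003],[0,0,0.003]], "twist": [0,0,0,0,0]}}

```text
t: 14.75
ee_pos: [0.566, -0.2369, 0.1228]
eef_rot: [3.108, 0.047, 0.012]
contact_force: [-5.3, 0.5, 17.0]
gripper_width: 0.0139
```

```bash
python3 - <<'E'
from h import *
from workcell import arm
plan(arm.state(),[.567,-.24,.124])
for i in range(6): arm.read_camera("side")
plan(arm.state(),[.567,-.24,.124])
E
```

```text
t 14.75 ee [ 0.566  -0.2369  0.1228] toolx [1.    0.03  0.007] z [ 0.008 -0.033 -0.999] F [-5.3  0.5 17. ] w 0.0139 q6 -0.39
offset in tool [ 0.0009  0.0031 -0.0011]
t 15.05 ee [ 0.5659 -0.2369  0.1229] toolx [1.    0.03  0.007] z [ 0.008 -0.033 -0.999] F [-4.3  0.1 16.2] w 0.0142 q6 -0.39
offset in tool [ 0.001   0.0031 -0.001 ]
```

```bash
python3 - <<'E'
from workcell import arm
print(arm.sign_off())
E
```

```text
the job is handed in; nothing more can be done
None
```

I turned the turntable a quarter turn clockwise to its −1.571 detent, pressed the lever past its first two clicks to the third, and handed in at about 15 s with the fingers still holding it down. The high-lid tub was in the left pocket, so clockwise was the right way; I pushed the front-right peg to turn it.

What the last checks showed:
- **Turntable:** the peg positions put it within about 0.01 rad of the detent. The push force had fallen to almost zero, and the tub showed under the head before I touched the lever.
- **Lever:** worked out from the finger height, it was at about 0.92 rad and steady for the last 0.3 s, with about 17 N of upward force on the tool.
- **Pockets and bystanders:** the cup, both tubs, the spice jar and the marker looked undisturbed in the last pictures. I did not measure them.

- **Hard stop:** I pushed once too far, to the lever's hard stop at about 38 N. The lever then eased back to about 0.89 rad before I pressed it down again.
- **Tool tilt:** the tool ended tilted about 2 degrees, with no visible effect.
- **Lid height:** I inferred it from the platen position and did not measure it directly.

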